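Slide the drip tray home under the espresso machine

ROBOT

A 6-joint arm with a two-finger parallel gripper is mounted at the origin on the work surface. World frame = base frame: x ahead of the robot, y to its left, z up, the work surface at z = 0. Lengths are in mm, angles in rad, forces in N, time in s.
With the tool pointing down it reaches from about 225 to 875 mm from the base axis. Payload 3.4 kg.
Tool frame: the origin (TCP) lies on the centre line of the jaws, within the pads' length; the fingertips stand 14 mm ahead of it and the grasp point (between the pads) lies 5 mm behind it; z points along the fingers, y is the line along which they close (so a half turn about z gives the same grasp; the last joint's range is limited). The gripper opens to 85 mm and grips with 20 to 120 N. Pads are 22 mm wide; open, the fingers measure 114 mm over their backs; the gripper's body (76 mm by 85 mm) begins 54 mm behind the grasp point. The pads swing forward as they close: fully open they stand 13 mm farther back than shut.
Start: joints at [-1.356, 0.276, 1.505, -0, 1.361, -0.121], TCP at [189.476, -542.918, 245.328] pointing down, gripper open.
Joint ranges: [-2.89, 2.89], [-0.75, 2.08], [0.22, 2.7], [-1.18, 4.32], [0.11, 2.71], [-2.7, 2.7]. Speed limits (rad/s): [2.57, 2.57, 3.14, 3.14, 3.14, 3.14].

INTERFACE

Orientations are given as a unit quaternion [w, x, y, z].
In Python, from cell import manip gives the robot as it stands.
- The arm moves only by the tool carry_out, never from a script. Its argument "rows" is a list of rows, each an object of numbers: "gripper": the opening in per cent of the stroke, from 0 (shut) to 100 (fully open); "x", "y", "z": the shift along the world's x, y, z in mm; "rx", "ry", "rz": the turn, a rotation vector about the world's x, y, z in rad. A call has 1 to 10 rows; each row is the pose to reach, as a shift and turn from the pose commanded when the call began; what a row does not reach only later rows make up. A row lasts 1/8 s, in which the tool goes at most 62.5 mm and 10.7 degrees, less where a joint would pass 70% of its speed; a pose out of reach is approached as far as the arm can. A call with a gripper value outside its range is refused whole. The fingers move at their own pace and stop on an object; the grip force is fixed at half the most. Time passes only in rows, so rows that repeat a pose let the fingers close. It gives the time, the measured TCP pose, the force, the opening and the grip force at its end, in the units of the state.
- manip.read_state(): the state, without advancing time (a new reading comes with each control period).
- manip.get_image(name): name is "scene" or "top" or "wrist"; returns a dict with "frame" (400x640x3 uint8, red, green, blue), "range_z" (400x640 float32, mm along the optical axis (not along the pixel's ray), 0 where there is no reading), "camera_matrix" (3x3 intrinsics, pixels), "R" (3x3) and "t" (3): a world point X has camera coordinates R X + t; the wrist camera has in their place "mount" (4x4, takes a point from camera to tool coordinates, whose origin is the TCP and whose axes are the flange's). Camera axes: x right, y down, z forward; pixel columns grow to the right and rows downward; lengths in mm; the calibration is good to about 2 mm. A picture is of the moment at which its call begins: read the wrist's pose just before it.
- manip.hand_in(): hands the job in; it is judged then, once.
The state is a dict: "t": time; "joint_positions": joint angles; "joint_velocities": joint speeds; "tau": joint torques, N m; "position": TCP position; "eef_rot": TCP orientation; "force": force on the tool from outside, world axes, zero at the start; "ft_torque": the same for the moment, N m; "gripper_width": finger opening in mm; "gripper_force": force on a finger pad.
Only numpy, scipy, OpenCV 4.12 (cv2) and the standard library are available. Lean on these libraries where they do the work, as an engineer would, in place of code of your own. Each camera call takes 0.05 s, during which the arm holds its last target. There are 200 camera calls.

TASK

Put the steel drip tray back into the stripped espresso machine: line it up with the low bay at the machine's front and slide it along the bench, under the steel hood, until it is fully home against the rubber buffer hidden inside, then let go of it. Feel for the buffer, because its depth differs from machine to machine; push gently, never with more than about 15 N on the machine. Keep the tray clear of the hood's underside, do not bump the machine with the gripper, and leave the portafilter, jar and cup where they are.

Things in the scene. Friction and masses are not known exactly. Their poses are not given: they have to be found in the camera images.
- tray: Open drip tray of sheet steel with a grate of thin bars inside, 190 mm long (its x), 150 mm wide (its y), walls 42 mm high, about 0.65 kg, lying flat on the bench. Sliding it takes about 2 to 7 N (more if it is pressed down), and that friction holds it where it is left. Origin: centre of its underside; +x points from the grip to the nose (the end that enters the bay first), z up.
- tray_grip (a point): Point on the tray's black upright grip fin, midway along it, 15 mm below its top; (-88, 0, 75) mm from the tray's origin. The fin is 14 mm thick along the tray's x, 80 mm long along its y, from 44 to 90 mm above the bench, over the end wall opposite the nose. Pinch it across its thickness or push it. With the tray home the fin is still about 76 to 138 mm outside the hood.
- tray_nose (a point): Middle of the bottom edge of the tray's nose, 95 mm ahead of the tray's origin along its x.
- machine: Stripped espresso machine, fixed to the bench: black chassis 260 mm wide, 340 mm deep, mirror-steel front panel (72 mm behind the hood's front edge), boiler and copper pipes on top, 217 mm high. Origin: on the bench below the middle of the hood's front edge; +x points straight into the bay, the way the tray slides, y across, z up. The bay's floor is the bench itself.
- bay_mouth (a point): Middle of the bay's mouth on the bench, 15 mm in front of the hood's edge, where the two straight black cheeks begin. The cheeks guide the tray: 158 mm apart inside (4 mm to spare each side), 50 mm high. Flared lead-ins, 42 mm high, reach from there to about 48 mm in front of the hood, about 190 mm apart at their tips. Axes as the machine's.
- hood: Steel plate over the front of the bay, 260 mm wide, 75 mm deep, 6 mm thick: the overhang. Its underside is 52 mm above the bench (10 mm above the tray's walls). Origin and axes as the machine's.
- plunger (a joint): Tray-present plunger in the middle of a pair of sprung rubber pads deep in the bay, out of sight. The tray's nose meets the pads 45 to 107 mm inside the hood's front edge: different each time, not measured. The pads yield 1 mm per 6 N. Plunger travel in m: 0 untouched, 0.004 with the nose just at the pads, more as they are squeezed; its own spring gives only 0.3 to 1 N.
- portafilter: Bystander: steel portafilter bowl, 72 mm across and 34 mm high, with a black handle reaching 168 mm from the bowl's centre along its -x. Origin: centre of the bowl's underside.
- grease_jar: Bystander: jar 60 mm across, 65 mm high with a red cap. Origin: centre of its underside.
- screw_cup: Bystander: open blue cup, 68 mm across, 70 mm high. Origin: centre of its underside.
Things that resemble listed ones, but are neither listed nor needed, are in the scene too. Several things have the shape of the tray; the one meant has the colours described above.

How it is judged (in metres and radians):
On the way:
1. the tray's nose is under the hood, in line with the bay and low on the bench, before it has reached the plunger (x of tray_nose in the frame of machine above 0.01 m and angle between the x axis of tray and the x axis of machine, either way round below 0.12 rad and height (world z) of tray below 0.008 m and value of joint plunger below 0.001 m).
At the end, for the whole second after the job is handed in: The tray lies flat on the bench (within 4 mm, 0.04 rad), in line with the bay (0.07 rad), its nose inside and within 2 mm of the rubber pads or against them (plunger pressed more than 2 mm), released and at rest (value of joint plunger above 0.002 m and x of tray_nose in the frame of machine above 0.035 m and angle between the x axis of tray and the x axis of machine, either way round below 0.07 rad and height (world z) of tray below 0.004 m and angle between tray's own z axis and vertical below 0.04 rad and linear speed of tray below 0.01 m/s and contact force between the fingers and tray below 0.2 N); the robot touches nothing.
It fails at once if the tray is rammed: it and the machine press on each other with more than 16 N (contact force between tray and machine above 16 N).
It fails at once if the tray presses on the hood with more than 3 N (contact force between tray and hood above 3 N).
It fails at once if the robot bumps the machine with more than 6 N (contact force between any of the arm, the fingers and machine above 6 N).
It fails at once if the portafilter, jar or cup is moved more than 15 mm (distance of any of portafilter, grease_jar, screw_cup from where it was at the start of the episode above 0.015 m).
It also fails if it takes over 67 s, if anything falls off the work surface, if the arm or the gripper's body presses on something with over 40 N, if the wrist force passes 120 N, or if a joint passes its speed limit or range.

## Working session

There is one attempt and no reset: what is moved stays moved. The work goes in short steps, Python scripts to look and compute and a tool call to move; the robot and the scene stay as the last step left them, time stands still between calls to the robot, and variables do not carry over. Pictures are saved under pics/ and viewed, at most 10 in all, crops included, and the job is handed in when it is done.

Besides the shell and the picture viewer there is one more tool, called after "Call:" in YAML: its name, and indented under it one key for each argument. carry_out: Moves the arm, as the interface text tells. Its arguments: {"type":"object","properties":{"rows":{"type":"array","items":{"type":"object","properties":{"gripper":{"type":"number"},"x":{"type":"number"},"y":{"type":"number"},"z":{"type":"number"},"rx":{"type":"number"},"ry":{"type":"number"},"rz":{"type":"number"}}}}},"required":["rows"]}

```bash
mkdir -p pics
python3 - <<'E'
from cell import manip
import cv2,numpy as np
s=manip.read_state();print(s['position'],s['eef_rot'],s['t'],s['force'])
for n in('top','scene'):
    d=manip.get_image(n);cv2.imwrite(f'pics/{n}0.png',d['frame'][:,:,::-1]);np.savez(f'pics/{n}0.npz',**d)
    print(n,d['camera_matrix'].tolist(),(-d['R'].T@d['t']).round())
E
```

```text
[ 189.3584715  -542.40953696  244.44915835] [-8.93598301e-04  9.85934829e-01  1.67127825e-01 -6.62359030e-05] 0.0 [-0.90794092 -0.11964554  0.05972621]
top [[459.60086250589086, 0.0, 317.3551778555653], [0.0, 459.60086250589086, 194.55565495162392], [0.0, 0.0, 1.0]] [ 393.   -6. 1377.]
scene [[445.5451125284626, 0.0, 315.1085325633061], [0.0, 445.5451125284626, 203.95729621648687], [0.0, 0.0, 1.0]] [1126.  458. 1204.]
```

View pics/top0.png

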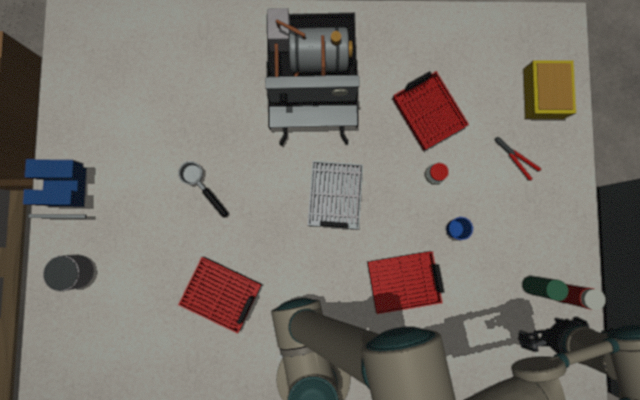

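View pics/scene0.png

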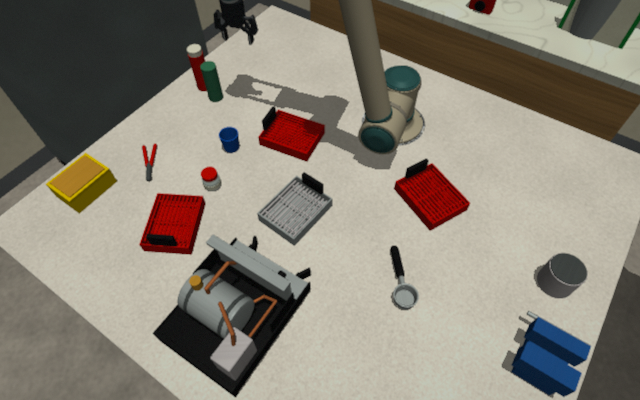

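The top view shows the steel tray at about (336,195), with its black fin at (334,225). The machine is above it: hood front edge near row 128, columns 268–358, and lead-ins at (284,136) and (344,136). The red trays are decoys. Next I'll turn the depth readings into world points.

```bash
cat > h.py <<'E'
import numpy as np,cv2
def world(d):
    K=d['camera_matrix'];v,u=np.indices(d['range_z'].shape);z=d['range_z']
    c=np.stack([(u-K[0,2])/K[0,0]*z,(v-K[1,2])/K[1,1]*z,z],-1)
    return (c-d['t'])@d['R']
def rect(P,name):
    r=cv2.minAreaRect(P[:,:2].astype(np.float32));print(name,len(P),np.round(r[0],1),np.round(r[1],1),round(r[2],2),'z',np.median(P[:,2]).round(1));return r
E
python3 - <<'E'
from h import *
d=np.load('pics/top0.npz');W=world(d);f=d['frame'].astype(int)
print('table z',np.median(W[200:250,80:160,2]))
def sel(r0,r1,c0,c1,z0,z1,dark=None):
    w=W[r0:r1,c0:c1];g=f[r0:r1,c0:c1].max(-1)
    m=(w[...,2]>z0)&(w[...,2]<z1)&(d['range_z'][r0:r1,c0:c1]>0)
    if dark is not None:m&=g<dark
    return w[m]
rect(sel(155,237,300,370,12,100),'tray');rect(sel(212,237,305,365,60,100),'fin')
rect(sel(100,135,258,368,50,66),'hood')
H=sel(100,135,258,368,50,66)
# front edge & line per column bin
e=[(x:=H[abs(H[:,1]-y)<3])[:,0].min() for y in range(int(H[:,1].min())+12,int(H[:,1].max())-10,10)]
print(np.round(e,1), H[:,1].min(),H[:,1].max())
for c in((272,300),(330,358)):
    L=sel(126,150,*c,20,48);rect(L,'lead');print(L[:,:2].min(0),L[:,:2].max(0))
# machine body side lines
for z0,z1 in((100,230),(50,66)):
    M=sel(5,135,250,375,z0,z1);print(z0,M.min(0).round(),M.max(0).round());rect(M,'m')
E
```

```text
table z 0.755132173360559
tray 1829 [530.1 -60.4] [150.1 190.9] 86.22 z 38.4
fin 146 [442.1 -54. ] [76.4 14. ] 86.08 z 89.9
hood 2098 [759.5   6. ] [ 87.2 263.3] 1.42 z 58.8
[731.7 731.7 731.2 718.  718.3 732.  732.5 730.7 731.3 730.8 730.6 730.
 730.5 729.4 728.3 727.1 727.6 727.4 727.  727.3 713.8 714.  727.  726.5
 727.4] -126.35784416554156 137.50886468047761
lead 66 [704.8  93.6] [14.1 55. ] 74.71 z 41.4
[678.50314522  84.32526118] [730.78839236 106.48530513]
lead 70 [718.5 -92.3] [42.3 58.5] 59.54 z 40.7
[ 684.43198978 -125.12507204] [735.05006383 -73.58423283]
100 [ 772. -121.  100.] [1041.  139.  222.]
m 5624 [909.7  12.2] [269.9 256.8] 2.43 z 176.1
50 [ 714. -126.   50.] [1076.  145.   66.]
m 3318 [893.5  10.6] [356.9 263.1] 1.91 z 60.8
```

Call:
carry_out:
  rows:
    - {"x":60,"y":115,"z":-20,"rz":0.18,"gripper":100}
    - {"x":100,"y":185,"z":-40,"rz":0.36,"gripper":100}
    - {"x":125,"y":240,"z":-60,"rz":0.54,"gripper":100}
    - {"x":150,"y":290,"z":-80,"rz":0.72,"gripper":100}
    - {"x":180,"y":345,"z":-95,"rz":0.9,"gripper":100}
    - {"x":210,"y":400,"z":-95,"rz":1.08,"gripper":100}
    - {"x":235,"y":450,"z":-95,"rz":1.166,"gripper":100}
    - {"x":253,"y":488.5,"z":-95,"rz":1.166,"gripper":100}
    - {"x":253,"y":488.5,"z":-95,"rz":1.166,"gripper":100}
    - {"x":253,"y":488.5,"z":-95,"rz":1.166,"gripper":100}

```text
invalid input
```

```bash
cat >> h.py <<'E'
from scipy.spatial.transform import Rotation as Ro
def wristworld(d,s):
    K=d['camera_matrix'];v,u=np.indices(d['range_z'].shape);z=d['range_z'];M=d['mount']
    c=np.stack([(u-K[0,2])/K[0,0]*z,(v-K[1,2])/K[1,1]*z,z],-1)
    t=c@M[:3,:3].T+M[:3,3];q=s['eef_rot']
    return t@Ro.from_quat([q[1],q[2],q[3],q[0]]).as_matrix().T+s['position']
E
python3 - <<'E'
from h import *
from cell import manip
s=manip.read_state();d=manip.get_image('wrist');cv2.imwrite('pics/w1.png',d['frame'][:,:,::-1])
print(s['position'],s['eef_rot'],s['t'],s['force'])
R=Ro.from_quat(np.roll(s['eef_rot'],-1)).as_matrix();print('tool y',R[:,1])
W=wristworld(d,s);ok=d['range_z']>0
m=ok&(W[...,2]>70)&(W[...,2]<100)&(abs(W[...,0]-442)<40)&(abs(W[...,1]+54)<70)
rect(W[m],'fin')
m=ok&(W[...,2]>15)&(W[...,2]<60)&(abs(W[...,0]-540)<100)&(abs(W[...,1]+60)<95)
rect(W[m],'tray')
E
```

```text
[ 189.38833396 -542.46852977  244.53715707] [-7.95993983e-04  9.85938957e-01  1.67103973e-01 -3.80564501e-05] 0.1 [-0.7181093   0.15966694  0.23735757]
tool y [ 0.32950857 -0.94415126 -0.00158232]
fin 0 [0. 0.] [0. 0.] 0.0 z nan
tray 0 [0. 0.] [0. 0.] 0.0 z nan
  return _methods._mean(a, axis=axis, dtype=dtype,
  ret = ret.dtype.type(ret / rcount)
```

View pics/w1.png

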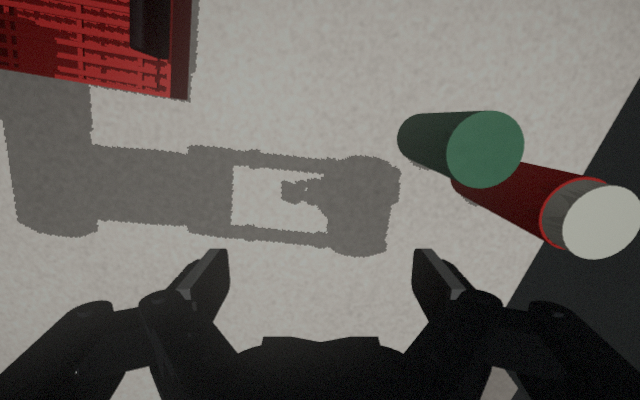

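The move was refused, and the wrist picture shows the arm still at its start, with a red decoy at the top left and the bottles at right. I'll try one row with every field filled in.

Call:
carry_out:
  rows:
    - {"x":30,"y":50,"z":-20,"rx":0,"ry":0,"rz":0.15,"gripper":100}

```text
t: 0.28
position: [219.1, -496.5, 225.7]
eef_rot: [0.003, 0.971, 0.241, -0.0]
force: [1.6, 0.3, -0.2]
gripper_width: 85.1
gripper_force: 0.0
```

Call:
carry_out:
  rows:
    - {"x":30,"y":55,"z":-20,"rx":0,"ry":0,"rz":0.17,"gripper":100}
    - {"x":60,"y":110,"z":-40,"rx":0,"ry":0,"rz":0.34,"gripper":100}
    - {"x":90,"y":165,"z":-60,"rx":0,"ry":0,"rz":0.51,"gripper":100}
    - {"x":120,"y":220,"z":-75,"rx":0,"ry":0,"rz":0.68,"gripper":100}
    - {"x":150,"y":275,"z":-75,"rx":0,"ry":0,"rz":0.85,"gripper":100}
    - {"x":180,"y":330,"z":-75,"rx":0,"ry":0,"rz":1.016,"gripper":100}
    - {"x":200,"y":385,"z":-75,"rx":0,"ry":0,"rz":1.016,"gripper":100}
    - {"x":223,"y":438.5,"z":-75,"rx":0,"ry":0,"rz":1.016,"gripper":100}
    - {"x":223,"y":438.5,"z":-75,"rx":0,"ry":0,"rz":1.016,"gripper":100}
    - {"x":223,"y":438.5,"z":-75,"rx":0,"ry":0,"rz":1.016,"gripper":100}

```text
t: 1.52
position: [442.2, -54.3, 150.1]
eef_rot: [-0.0, 0.73, 0.683, -0.0]
force: [-0.1, -0.1, -0.6]
gripper_width: 85.2
gripper_force: 0.0
```

Run:
```python
from h import *
from cell import manip
s=manip.read_state();d=manip.get_image('wrist');cv2.imwrite('pics/w2.png',d['frame'][:,:,::-1])
print(s['position'],s['eef_rot'],s['t'],s['force'])
R=Ro.from_quat(np.roll(s['eef_rot'],-1)).as_matrix();print('tool y',R[:,1])
W=wristworld(d,s);ok=d['range_z']>0
for n,z0,z1,x,y,a,b in(('fin',80,100,442,-54,25,60),('tray',15,60,540,-60,100,95)):
    m=ok&(W[...,2]>z0)&(W[...,2]<z1)&(abs(W[...,0]-x)<a)&(abs(W[...,1]-y)<b)
    if m.any():rect(W[m],n)
# machine yaw: line fit of hood edges from top
d=np.load('pics/top0.npz');W=world(d)[100:135,258:368];H=W[(W[...,2]>50)&(W[...,2]<66)]
e=np.array([[y,(H[abs(H[:,1]-y)<3])[:,0].min()] for y in range(-115,130,8)])
k=e[e[:,1]>724];p=np.polyfit(k[:,0],k[:,1],1);print('front edge',p)
Q=H[(H[:,0]>735)&(H[:,0]<795)]
for i in(0,1):
    e=np.array([[x,(Q[abs(Q[:,0]-x)<3][:,1].min,Q[abs(Q[:,0]-x)<3][:,1].max)[i]()] for x in range(738,795,4)]);print('side',np.polyfit(e[:,0]-730,e[:,1],1))
```

```text
[442.2149828  -54.30405444 150.1434275 ] [-2.73960581e-05  7.30459270e-01  6.82956123e-01 -4.33381432e-04] 1.525 [-0.11113389 -0.14664343 -0.56563579]
tool y [ 9.97743239e-01 -6.71418666e-02 -6.31984415e-04]
fin 2427 [443.2 -54.3] [79.2 14. ] 86.22 z 88.8
tray 23838 [531.4 -60.9] [150.2 190.8] 86.2 z 36.5
front edge [-2.58114741e-02  7.29446511e+02]
side [ 2.71331746e-02 -1.21296057e+02]
side [1.59863479e-02 1.34686711e+02]
```

View pics/w2.png

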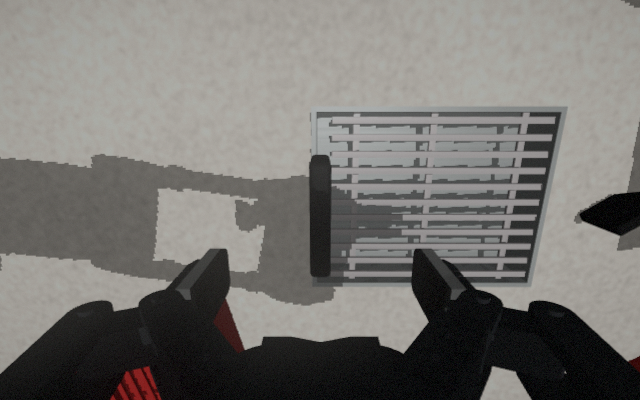

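The wrist picture shows the fin at about (320,215), square between the open fingers, and the grate behind it. Wrist and top measurements agree to about 1 mm. Now I descend and pinch.

Call:
carry_out:
  rows:
    - {"x":1,"y":0,"z":-30,"rx":0,"ry":0,"rz":0,"gripper":100}
    - {"x":1,"y":0,"z":-60,"rx":0,"ry":0,"rz":0,"gripper":100}
    - {"x":1,"y":0,"z":-79,"rx":0,"ry":0,"rz":0,"gripper":100}
    - {"x":1,"y":0,"z":-79,"rx":0,"ry":0,"rz":0,"gripper":0}
    - {"x":1,"y":0,"z":-79,"rx":0,"ry":0,"rz":0,"gripper":0}
    - {"x":1,"y":0,"z":-79,"rx":0,"ry":0,"rz":0,"gripper":0}
    - {"x":1,"y":0,"z":-79,"rx":0,"ry":0,"rz":0,"gripper":0}
    - {"x":1,"y":0,"z":-79,"rx":0,"ry":0,"rz":0,"gripper":0}
    - {"x":1,"y":0,"z":-79,"rx":0,"ry":0,"rz":0,"gripper":0}
    - {"x":1,"y":0,"z":-79,"rx":0,"ry":0,"rz":0,"gripper":0}

```text
t: 2.82
position: [442.9, -54.5, 72.1]
eef_rot: [0.0, 0.731, 0.683, -0.0]
force: [-2.5, -1.0, 6.6]
gripper_width: 13.1
gripper_force: 60.4
```

Call:
carry_out:
  rows:
    - {"x":0,"y":0,"z":1,"rx":0,"ry":0,"rz":0,"gripper":0}
    - {"x":0,"y":8,"z":1,"rx":0,"ry":0,"rz":0.015,"gripper":0}
    - {"x":0,"y":18,"z":1,"rx":0,"ry":0,"rz":0.03,"gripper":0}
    - {"x":0,"y":28,"z":1,"rx":0,"ry":0,"rz":0.05,"gripper":0}
    - {"x":6,"y":38,"z":1,"rx":0,"ry":0,"rz":0.07,"gripper":0}
    - {"x":14,"y":48,"z":1,"rx":0,"ry":0,"rz":0.094,"gripper":0}
    - {"x":20,"y":54.5,"z":1,"rx":0,"ry":0,"rz":0.094,"gripper":0}
    - {"x":30,"y":54.5,"z":1,"rx":0,"ry":0,"rz":0.094,"gripper":0}
    - {"x":40,"y":54.5,"z":1,"rx":0,"ry":0,"rz":0.094,"gripper":0}
    - {"x":40,"y":54.5,"z":1,"rx":0,"ry":0,"rz":0.094,"gripper":0}

```text
t: 4.08
position: [485.3, 0.1, 72.2]
eef_rot: [0.001, 0.698, 0.716, 0.001]
force: [-0.1, -0.1, -3.6]
gripper_width: 13.1
gripper_force: 59.0
```

Run:
```python
from h import *
from cell import manip
s=manip.read_state();d=manip.get_image('wrist');t=manip.get_image('top')
pair=np.zeros((400,640,3),np.uint8);cv2.imwrite('pics/w3.png',d['frame'][:,:,::-1])
cv2.imwrite('pics/t3.png',cv2.resize(t['frame'][90:260,230:400,::-1],None,fx=3.5,fy=3.5,interpolation=cv2.INTER_CUBIC))
np.savez('pics/w3.npz',**d,pos=s['position'],q=s['eef_rot']);np.savez('pics/t3.npz',**t)
print(s['position'],s['eef_rot'],s['t'],s['force'])
for n,W,ok in(('w',wristworld(d,s),d['range_z']>0),('t',world(t),t['range_z']>0)):
    m=ok&(W[...,2]>15)&(W[...,2]<60)&(abs(W[...,0]-575)<105)&(abs(W[...,1])<95)
    rect(W[m],n+'tray')
    m=ok&(W[...,2]>25)&(W[...,2]<55)&(W[...,0]>684)&(W[...,0]<725)&(abs(W[...,1]-6)<130)
    L=W[m]
    for x in range(684,725,5):
        q=L[abs(L[:,0]-x)<2.5]
        a,b=q[q[:,1]>6],q[q[:,1]<6]
        if len(a) and len(b):print(n,x,'left inner',a[:,1].min().round(1),'right inner',b[:,1].max().round(1),'mid',((a[:,1].min()+b[:,1].max())/2).round(1),len(a),len(b))
```

```text
[4.85296759e+02 1.19476744e-01 7.21507646e+01] [0.00076558 0.6981119  0.71598783 0.00079153] 4.075 [-0.14718373 -0.09794199 -3.60493266]
wtray 40819 [575.1   1.8] [191.5 150.6] 1.43 z 36.4
ttray 838 [575.1   2.3] [187.  150.2] 1.83 z 38.2
t 684 left inner 94.5 right inner -91.7 mid 1.4 6 3
t 689 left inner 94.8 right inner -88.5 mid 3.2 7 6
t 694 left inner 91.7 right inner -85.9 mid 2.9 8 11
t 699 left inner 89.1 right inner -82.5 mid 3.3 8 6
t 704 left inner 86.0 right inner -80.0 mid 3.0 7 9
t 709 left inner 85.9 right inner -76.7 mid 4.6 10 8
t 714 left inner 85.4 right inner -74.2 mid 5.6 6 7
t 719 left inner 85.4 right inner -73.4 mid 6.0 7 10
t 724 left inner 85.8 right inner -73.5 mid 6.2 5 7
```

View pics/w3.png

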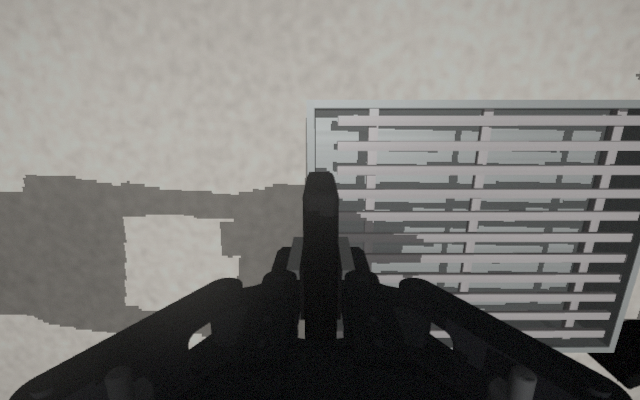

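View pics/t3.png

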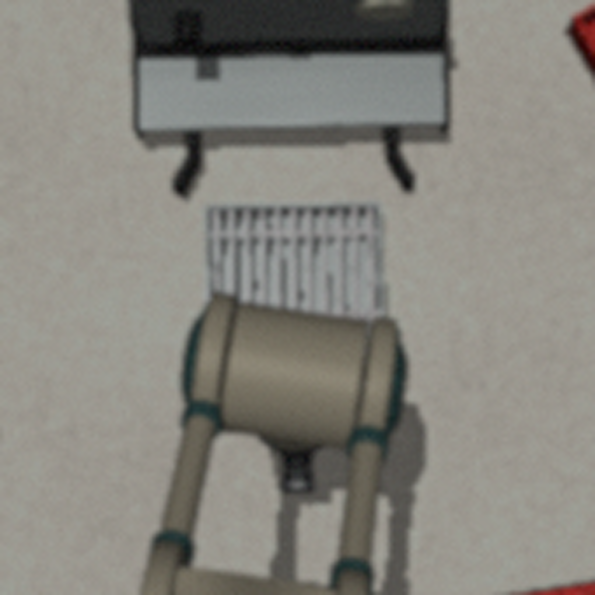

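Both views agree: the tray's midline meets the mouth's midline (y≈6 at x≈719) and the yaw matches to within 0.01 rad. The wrist image shows the fin held at (320,250); the top crop shows the nose centred between the lead-ins at (188,165) and (400,165).

Call:
carry_out:
  rows:
    - {"x":5,"y":0.1,"z":0,"rx":0,"ry":0,"rz":0,"gripper":0}
    - {"x":11,"y":0.3,"z":0,"rx":0,"ry":0,"rz":0,"gripper":0}
    - {"x":17,"y":0.5,"z":0,"rx":0,"ry":0,"rz":0,"gripper":0}
    - {"x":23,"y":0.6,"z":0,"rx":0,"ry":0,"rz":0,"gripper":0}
    - {"x":29,"y":0.8,"z":0,"rx":0,"ry":0,"rz":0,"gripper":0}
    - {"x":35,"y":1.0,"z":0,"rx":0,"ry":0,"rz":0,"gripper":0}
    - {"x":41,"y":1.1,"z":0,"rx":0,"ry":0,"rz":0,"gripper":0}
    - {"x":47,"y":1.3,"z":0,"rx":0,"ry":0,"rz":0,"gripper":0}
    - {"x":50,"y":1.4,"z":0,"rx":0,"ry":0,"rz":0,"gripper":0}
    - {"x":50,"y":1.4,"z":0,"rx":0,"ry":0,"rz":0,"gripper":0}

```text
t: 5.42
position: [534.4, 1.5, 72.3]
eef_rot: [0.001, 0.698, 0.716, 0.001]
force: [0.3, 0.8, -6.8]
gripper_width: 13.0
gripper_force: 58.6
```

Run:
```python
from h import *
from cell import manip
s=manip.read_state();t=manip.get_image('top');print(s['position'],s['force'],s['ft_torque'])
np.savez('pics/t4.npz',**t);W=world(t);ok=t['range_z']>0
m=ok&(W[...,2]>15)&(W[...,2]<48)&(W[...,0]>520)&(W[...,0]<725)&(W[...,1]>-130)&(W[...,1]<140)
P=W[m]
for x in range(650,726,6):
    y=np.sort(P[abs(P[:,0]-x)<3][:,1])
    if len(y):
        g=np.where(np.diff(y)>3.2)[0];print(x,[ (a.min().round(1),a.max().round(1)) for a in np.split(y,g+1)])
```

```text
[534.41373517   1.45479491  72.31574325] [ 0.32498157  0.84011002 -6.82549446] [ 0.0110422  0.0781183 -0.0155234]
650 [(np.float64(-68.3), np.float64(-66.4)), (np.float64(-62.5), np.float64(-59.3)), (np.float64(-47.8), np.float64(-47.6)), (np.float64(-35.9), np.float64(-32.9)), (np.float64(-21.1), np.float64(-21.1)), (np.float64(-9.3), np.float64(-6.3)), (np.float64(2.6), np.float64(5.5)), (np.float64(17.3), np.float64(17.3)), (np.float64(29.3), np.float64(32.1)), (np.float64(78.8), np.float64(78.8))]
656 [(np.float64(-68.3), np.float64(-66.2)), (np.float64(-62.4), np.float64(-59.5)), (np.float64(-47.7), np.float64(-47.6)), (np.float64(-35.9), np.float64(-32.8)), (np.float64(-21.1), np.float64(-21.0)), (np.float64(-9.2), np.float64(-6.2)), (np.float64(2.6), np.float64(5.6)), (np.float64(17.4), np.float64(17.4)), (np.float64(29.2), np.float64(32.3)), (np.float64(44.0), np.float64(44.1)), (np.float64(76.0), np.float64(79.1))]
662 [(np.float64(-68.0), np.float64(-66.0)), (np.float64(-62.7), np.float64(-59.3)), (np.float64(-47.7), np.float64(-44.6)), (np.float64(-35.8), np.float64(-32.7)
[... 4037 characters left out ...]
64(-56.3), np.float64(-56.3)), (np.float64(-47.6), np.float64(-44.4)), (np.float64(-32.6), np.float64(-29.4)), (np.float64(-23.5), np.float64(-17.7)), (np.float64(-8.8), np.float64(-2.9)), (np.float64(6.0), np.float64(12.0)), (np.float64(17.8), np.float64(23.7)), (np.float64(26.9), np.float64(47.6)), (np.float64(51.3), np.float64(80.1)), (np.float64(84.6), np.float64(94.9))]
716 [(np.float64(-82.6), np.float64(-73.9)), (np.float64(-67.9), np.float64(62.4)), (np.float64(68.2), np.float64(74.0)), (np.float64(84.0), np.float64(88.6))]
722 [(np.float64(-82.4), np.float64(-79.5)), (np.float64(-73.6), np.float64(-73.6)), (np.float64(84.6), np.float64(86.0)), (np.float64(134.1), np.float64(137.2))]
```

Clearances at the mouth are about 6 mm on one side and 4.5 mm on the other. I'll shift 0.6 mm to centre the tray, lower it slightly because the arm is carrying its weight, and advance under the hood.

Call:
carry_out:
  rows:
    - {"x":4,"y":-0.2,"z":-0.4,"rx":0,"ry":0,"rz":0,"gripper":0}
    - {"x":8,"y":-0.3,"z":-0.4,"rx":0,"ry":0,"rz":0,"gripper":0}
    - {"x":12,"y":-0.2,"z":-0.4,"rx":0,"ry":0,"rz":0,"gripper":0}
    - {"x":16,"y":-0.1,"z":-0.4,"rx":0,"ry":0,"rz":0,"gripper":0}
    - {"x":20,"y":0,"z":-0.4,"rx":0,"ry":0,"rz":0,"gripper":0}
    - {"x":25,"y":0.1,"z":-0.4,"rx":0,"ry":0,"rz":0,"gripper":0}
    - {"x":30,"y":0.3,"z":-0.4,"rx":0,"ry":0,"rz":0,"gripper":0}
    - {"x":35,"y":0.4,"z":-0.4,"rx":0,"ry":0,"rz":0,"gripper":0}
    - {"x":35,"y":0.4,"z":-0.4,"rx":0,"ry":0,"rz":0,"gripper":0}

```text
t: 6.6
position: [569.5, 1.8, 72.2]
eef_rot: [0.001, 0.698, 0.716, 0.001]
force: [-2.5, -0.2, -0.8]
gripper_width: 13.0
gripper_force: 59.6
```

Call:
carry_out:
  rows:
    - {"x":4,"y":0.1,"z":0,"rx":0,"ry":0,"rz":0,"gripper":0}
    - {"x":8,"y":0.2,"z":0,"rx":0,"ry":0,"rz":0,"gripper":0}
    - {"x":12,"y":0.3,"z":0,"rx":0,"ry":0,"rz":0,"gripper":0}
    - {"x":14,"y":0.4,"z":0,"rx":0,"ry":0,"rz":0,"gripper":0}
    - {"x":14,"y":0.4,"z":0,"rx":0,"ry":0,"rz":0,"gripper":0}

```text
t: 7.22
position: [582.2, 2.3, 72.2]
eef_rot: [-0.0, 0.698, 0.716, -0.0]
force: [-4.8, -0.7, 2.8]
gripper_width: 12.8
gripper_force: 60.0
```

Run:
```python
from h import *
from cell import manip
s=manip.read_state();d=manip.get_image('wrist');print(s['position'],s['force'])
W=wristworld(d,s);ok=d['range_z']>0
P=W[ok&(W[...,2]>15)&(W[...,2]<70)&(W[...,0]>560)]
print(P[:,2].max())
for x in range(690,735,6):
    q=P[(abs(P[:,0]-x)<3)&(P[:,2]>34)];y=np.sort(q[:,1])
    g=np.where(np.diff(y)>2)[0];a=np.split(y,g+1);print(x,[(b.min().round(1),b.max().round(1)) for b in a if len(b)>3][:1],[(b.min().round(1),b.max().round(1)) for b in a if len(b)>3][-2:])
```

```text
[582.1699478    2.28258479  72.18494551] [-4.80154906 -0.65571311  2.80341181]
69.99776000449656
690 [(np.float64(-47.4), np.float64(-43.7))] [(np.float64(75.8), np.float64(79.7)), (np.float64(91.9), np.float64(105.7))]
696 [(np.float64(-49.7), np.float64(-43.5))] [(np.float64(75.9), np.float64(79.9)), (np.float64(89.0), np.float64(102.8))]
702 [(np.float64(-50.2), np.float64(-43.7))] [(np.float64(76.1), np.float64(80.0)), (np.float64(86.0), np.float64(99.6))]
708 [(np.float64(-57.6), np.float64(-56.3))] [(np.float64(76.2), np.float64(80.2)), (np.float64(84.1), np.float64(96.7))]
714 [(np.float64(-60.5), np.float64(-56.0))] [(np.float64(76.4), np.float64(80.3)), (np.float64(83.9), np.float64(96.1))]
720 [(np.float64(-62.3), np.float64(-56.2))] [(np.float64(76.5), np.float64(80.5)), (np.float64(84.0), np.float64(95.8))]
726 [(np.float64(-66.0), np.float64(-64.7))] [(np.float64(10.8), np.float64(80.6)), (np.float64(84.2), np.float64(95.9))]
732 [(np.float64(-68.3), np.float64(73.2))] [(np.float64(75.2), np.float64(80.8)), (np.float64(84.4), np.float64(88.8))]
```

Call:
carry_out:
  rows:
    - {"x":1,"y":0,"z":0.3,"rx":0,"ry":0,"rz":0,"gripper":0}
    - {"x":2,"y":0,"z":0.3,"rx":0,"ry":0,"rz":0,"gripper":0}
    - {"x":3,"y":0.1,"z":0.3,"rx":0,"ry":0,"rz":0,"gripper":0}
    - {"x":3,"y":0.1,"z":0.3,"rx":0,"ry":0,"rz":0,"gripper":0}

```text
t: 7.78
position: [585.5, 2.4, 72.2]
eef_rot: [0.0, 0.698, 0.716, 0.0]
force: [-4.6, -0.8, 0.2]
gripper_width: 12.9
gripper_force: 59.7
```

Call:
carry_out:
  rows:
    - {"x":1,"y":0,"z":0,"rx":0,"ry":0,"rz":0,"gripper":0}
    - {"x":2,"y":0,"z":0,"rx":0,"ry":0,"rz":0,"gripper":0}
    - {"x":3,"y":0.1,"z":0,"rx":0,"ry":0,"rz":0,"gripper":0}
    - {"x":3,"y":0.1,"z":0,"rx":0,"ry":0,"rz":0,"gripper":0}

```text
t: 8.28
position: [588.8, 2.4, 72.2]
eef_rot: [0.0, 0.698, 0.716, 0.0]
force: [-4.0, 0.1, -1.6]
gripper_width: 12.9
gripper_force: 59.6
```

Call:
carry_out:
  rows:
    - {"x":1,"y":0,"z":0,"rx":0,"ry":0,"rz":0,"gripper":0}
    - {"x":2,"y":0,"z":0,"rx":0,"ry":0,"rz":0,"gripper":0}
    - {"x":3,"y":0.1,"z":0,"rx":0,"ry":0,"rz":0,"gripper":0}
    - {"x":3,"y":0.1,"z":0,"rx":0,"ry":0,"rz":0,"gripper":0}

```text
t: 8.78
position: [591.6, 2.6, 72.2]
eef_rot: [0.0, 0.698, 0.716, 0.0]
force: [-3.9, -0.1, -0.9]
gripper_width: 13.3
gripper_force: 59.5
```

Call:
carry_out:
  rows:
    - {"x":1,"y":0,"z":0,"rx":0,"ry":0,"rz":0,"gripper":0}
    - {"x":2,"y":0,"z":0,"rx":0,"ry":0,"rz":0,"gripper":0}
    - {"x":3,"y":0.1,"z":0,"rx":0,"ry":0,"rz":0,"gripper":0}
    - {"x":3,"y":0.1,"z":0,"rx":0,"ry":0,"rz":0,"gripper":0}

```text
t: 9.28
position: [594.7, 2.7, 72.2]
eef_rot: [0.0, 0.698, 0.716, 0.0]
force: [-4.1, -0.0, -0.5]
gripper_width: 12.9
gripper_force: 59.5
```

Call:
carry_out:
  rows:
    - {"x":1,"y":0,"z":0,"rx":0,"ry":0,"rz":0,"gripper":0}
    - {"x":2,"y":0,"z":0,"rx":0,"ry":0,"rz":0,"gripper":0}
    - {"x":3,"y":0.1,"z":0,"rx":0,"ry":0,"rz":0,"gripper":0}
    - {"x":3,"y":0.1,"z":0,"rx":0,"ry":0,"rz":0,"gripper":0}

```text
t: 9.78
position: [595.4, 2.6, 72.2]
eef_rot: [-0.001, 0.698, 0.716, -0.002]
force: [-9.6, -2.0, 2.8]
gripper_width: 13.4
gripper_force: 60.0
```

Force rose by 5.5 N while the tray moved only 0.7 mm, which looks like contact. I'll check that it's the pads and not a cheek before trusting it.

Run:
```python
from h import *
from cell import manip
s=manip.read_state();d=manip.get_image('wrist');print(s['position'],s['force'],s['ft_torque'],s['eef_rot'])
W=wristworld(d,s);ok=d['range_z']>0
P=W[ok&(W[...,2]>34)&(W[...,2]<50)&(W[...,0]>560)]
for x in range(700,735,6):
    q=P[abs(P[:,0]-x)<3];y=np.sort(q[:,1])
    g=np.where(np.diff(y)>1.5)[0];a=[b for b in np.split(y,g+1) if len(b)>3];print(x,[(b.min().round(1),b.max().round(1)) for b in a][-2:])
P=W[ok&(W[...,2]>15)&(W[...,2]<48)&(W[...,1]>60)&(W[...,1]<82)&(W[...,0]<728)&(W[...,0]>560)]
o=[[x,P[abs(P[:,0]-x)<3][:,1].max()] for x in range(600,724,6) if (abs(P[:,0]-x)<3).sum()>3];print('tray side',np.polyfit(*np.array(o).T,1))
cv2.imwrite('pics/w5.png',d['frame'][:,:,::-1])
```

```text
[595.36152184   2.58713661  72.1556826 ] [-9.64626095 -1.98993915  2.79063972] [-0.16599124  1.07094935 -0.01945053] [-0.00135329  0.69806222  0.716034   -0.0016175 ]
700 [(np.float64(76.0), np.float64(80.0)), (np.float64(87.0), np.float64(100.6))]
706 [(np.float64(76.2), np.float64(80.1)), (np.float64(84.2), np.float64(97.8))]
712 [(np.float64(76.3), np.float64(80.3)), (np.float64(84.0), np.float64(95.9))]
718 [(np.float64(76.5), np.float64(80.4)), (np.float64(84.0), np.float64(95.8))]
724 [(np.float64(76.7), np.float64(80.6)), (np.float64(84.1), np.float64(95.9))]
730 [(np.float64(76.8), np.float64(80.7)), (np.float64(84.3), np.float64(96.6))]
tray side [2.59495816e-02 6.17802878e+01]
```

View pics/w5.png

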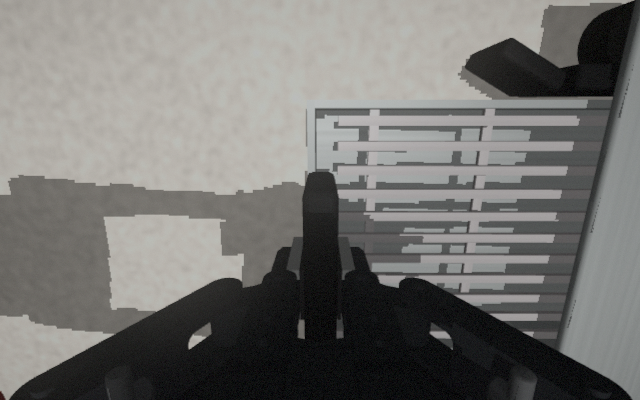

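The wrist view shows the tray with a parallel 3.6 mm gap to the left cheek (around (560,97)), so it isn't wedged. I'll push slightly further to confirm the pads.

Call:
carry_out:
  rows:
    - {"x":0.5,"y":0,"z":0.2,"rx":0,"ry":0,"rz":0,"gripper":0}
    - {"x":1,"y":0,"z":0.3,"rx":0,"ry":0,"rz":0,"gripper":0}
    - {"x":1,"y":0,"z":0.3,"rx":0,"ry":0,"rz":0,"gripper":0}
    - {"x":1,"y":0,"z":0.3,"rx":0,"ry":0,"rz":0,"gripper":0}

```text
t: 10.32
position: [595.6, 2.5, 72.2]
eef_rot: [-0.002, 0.698, 0.716, -0.002]
force: [-9.9, -2.3, 1.9]
gripper_width: 13.2
gripper_force: 59.9
```

Call:
carry_out:
  rows:
    - {"x":0.5,"y":0,"z":0,"rx":0,"ry":0,"rz":0,"gripper":0}
    - {"x":1,"y":0,"z":0,"rx":0,"ry":0,"rz":0,"gripper":0}
    - {"x":1,"y":0,"z":0,"rx":0,"ry":0,"rz":0,"gripper":0}
    - {"x":1,"y":0,"z":0,"rx":0,"ry":0,"rz":0,"gripper":0}

```text
t: 10.82
position: [595.9, 2.4, 72.2]
eef_rot: [-0.002, 0.698, 0.716, -0.003]
force: [-12.0, -2.4, 3.5]
gripper_width: 13.0
gripper_force: 60.1
```

Another 1 mm of push gave 0.3 mm of motion and 2.1 N, matching the pads' stiffness (about 8 N on the machine). I'll relax the arm, then open the gripper.

Call:
carry_out:
  rows:
    - {"x":-1,"y":0,"z":0,"rx":0,"ry":0,"rz":0,"gripper":0}
    - {"x":-2,"y":0,"z":0,"rx":0,"ry":0,"rz":0,"gripper":0}
    - {"x":-3,"y":0.3,"z":0,"rx":0,"ry":0,"rz":0,"gripper":0}
    - {"x":-3,"y":0.3,"z":0,"rx":0,"ry":0,"rz":0,"gripper":0}

```text
t: 11.32
position: [595.8, 2.5, 72.2]
eef_rot: [-0.0, 0.698, 0.716, -0.001]
force: [-5.8, -2.3, -1.9]
gripper_width: 12.9
gripper_force: 59.5
```

Call:
carry_out:
  rows:
    - {"x":0,"y":0,"z":0,"rx":0,"ry":0,"rz":0,"gripper":100}
    - {"x":0,"y":0,"z":0,"rx":0,"ry":0,"rz":0,"gripper":100}
    - {"x":0,"y":0,"z":0,"rx":0,"ry":0,"rz":0,"gripper":100}
    - {"x":0,"y":0,"z":0,"rx":0,"ry":0,"rz":0,"gripper":100}
    - {"x":0,"y":0,"z":0,"rx":0,"ry":0,"rz":0,"gripper":100}
    - {"x":0,"y":0,"z":0,"rx":0,"ry":0,"rz":0,"gripper":100}

```text
t: 12.08
position: [596.5, 3.1, 72.5]
eef_rot: [0.0, 0.698, 0.716, 0.0]
force: [0.1, 0.9, 0.2]
gripper_width: 85.1
gripper_force: 0.0
```

Call:
carry_out:
  rows:
    - {"x":0,"y":0,"z":20,"rx":0,"ry":0,"rz":0,"gripper":100}
    - {"x":0,"y":0,"z":50,"rx":0,"ry":0,"rz":0,"gripper":100}
    - {"x":-20,"y":0,"z":85,"rx":0,"ry":0,"rz":0,"gripper":100}
    - {"x":-20,"y":0,"z":85,"rx":0,"ry":0,"rz":0,"gripper":100}
    - {"x":-20,"y":0,"z":85,"rx":0,"ry":0,"rz":0,"gripper":100}

```text
t: 12.7
position: [576.4, 3.1, 157.2]
eef_rot: [0.0, 0.698, 0.716, 0.0]
force: [-0.5, 0.3, -0.1]
gripper_width: 85.0
gripper_force: 0.0
```

Run:
```python
from h import *
from cell import manip
s=manip.read_state();d=manip.get_image('wrist');print(s['position'],s['force'],s['t'])
W=wristworld(d,s);ok=d['range_z']>0
m=ok&(W[...,2]>80)&(W[...,2]<100)&(abs(W[...,0]-596)<25)&(abs(W[...,1]-3)<60);rect(W[m],'fin')
P=W[ok&(W[...,2]>15)&(W[...,2]<48)&(W[...,1]>60)&(W[...,1]<82)&(W[...,0]<728)&(W[...,0]>560)]
o=[[x,P[abs(P[:,0]-x)<3][:,1].max()] for x in range(600,724,6) if (abs(P[:,0]-x)<3).sum()>3];print('tray side',np.polyfit(*np.array(o).T,1))
```

```text
[576.37596645   3.10355215 157.22312948] [-0.4951948   0.34670574 -0.10678343] 12.7
fin 2331 [596.6   2.1] [14.2 79.8] 1.63 z 88.8
tray side [2.59404597e-02 6.13821049e+01]
```

The fin stayed where it was released, at the same height as at the start and in line with the bay. I'm handing it in.

```bash
python3 -c "
from cell import manip
print(manip.hand_in())"
```

```text
the job is handed in; nothing more can be done
None
```

The tray is in the bay against the rubber pads, lying flat and in line, and released; I handed the job in at about 13 s with roughly 8 N estimated on the machine at most, but the hand-in returned no verdict.

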